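Calibrate the parcel scale

ROBOT

A 7-joint arm with a two-finger parallel gripper is mounted at the origin on the work surface. World frame = base frame: x ahead of the robot, y to its left, z up, the work surface at z = 0. Lengths are in m, angles in rad, forces in N, time in s.
With the tool pointing down it reaches from about 0.425 to 0.875 m from the base axis. Payload 8.4 kg.
Tool frame: the origin (TCP) lies between the finger pads; the fingertips stand 11 mm ahead of it and the grasp point (between the pads) lies 8 mm behind it; z points along the fingers, y is the line along which they close (so a half turn about z gives the same grasp; the last joint's range is limited). The gripper opens to 85 mm and grips with 20 to 120 N. Pads are 22 mm wide; open, the fingers measure 114 mm over their backs; the gripper's body (76 mm by 85 mm) begins 54 mm behind the grasp point. The pads swing forward as they close: fully open they stand 13 mm farther back than shut.
Start: joints at [-1.358, 0.333, 0.04, 1.465, -0.013, 1.343, -0.059], TCP at [0.199, 0.619, 0.242] pointing down, gripper open.
Joint ranges: [-2.58, 2.58], [-0.38, 2.09], [-1.3, 1.39], [0.25, 2.4], [-1.5, 4.64], [0.08, 2.09], [-2.65, 2.65]. Speed limits (rad/s): [2.22, 2.22, 2.79, 2.79, 3.14, 3.14, 3.14].

INTERFACE

Orientations are given as [roll, pitch, yaw] about the fixed x, y, z axes, in that order (R = Rz(yaw) Ry(pitch) Rx(roll)).
In Python, from workcell import * gives the robot as it stands.
- The arm moves only by the shell command python3 -m inch 'ROWS'. ROWS is a JSON list of rows, 1 to 5 of them, each written [[rx, ry, rz], [dx, dy, dz], opening]: a rotation vector rx, ry, rz in a scale on which 1.0 is 2 pi rad, then dx, dy, dz in fractions of the full range, 1 being 1000 mm, then the opening from 0.0 (shut) to 1.0 (fully open); each row is the pose to reach, as a shift and turn from the pose commanded when the command began, along the tool's axes at that moment; what a row does not reach only later rows make up. A row lasts 1/8 s, in which the tool goes at most 0.0625 m and 0.188 rad, less where a joint would pass 70% of its speed; a pose out of reach is approached as far as the arm can. The fingers move at their own pace and stop on an object; the grip force is fixed at half the most. Time passes only in rows, so rows that do not move let the fingers close. It prints the time, the measured TCP pose, the force, the opening and the grip force at its end. Shift and turn numbers lie between -1 and 1, and a call with a number outside is refused. Input that does not fit is refused with a message, and nothing moves.
- state(): the state, without advancing time (a new reading comes with each control period).
- capture(name): name is "scene" or "top" or "wrist"; returns the picture (400x640x3 uint8, red, green, blue); there is no depth.
- camera_info(name): a dict with "fx", "fy", "cx", "cy" (pixels), "world_from_camera" (4x4, takes a point from camera to world coordinates). Camera axes: x right, y down, z forward; pixel columns grow to the right and rows downward; lengths in m; the calibration is good to about 2 mm. A picture is of the moment at which its call begins: read the wrist's pose just before it. camera_info takes no time and is no camera call; for the wrist camera it gives the pose at the moment of the call.
- close_job(): hands the job in; it is judged then, once.
The state is a dict: "clock": time; "joint_pos": joint angles; "qd": joint speeds; "joint_efforts": joint torques, N m; "ee_pos": TCP position; "tool_rot": TCP orientation; "ft_force": force on the tool from outside, world axes, zero at the start; "moment": the same for the moment, N m; "finger_gap": opening from 0.0 (shut) to 1.0 (fully open); "grasp_force": force on a finger pad.
Only numpy, scipy, OpenCV 4.12 (cv2) and the standard library are available. Lean on these libraries where they do the work, as an engineer would, in place of code of your own. Each camera call takes 0.05 s, during which the arm holds its last target. There are 200 camera calls.

TASK

Calibrate the parcel scale: first swing the pivoting steel dust cover aside, about a quarter turn or more, to uncover the service port; then stand the larger of the two calibration weights upright in the middle of the scale's pan, setting it down without dropping it, and let go of it; then press the button in the port all the way in and release it. Finish by swinging the cover back to its stop so that it covers the port again, leaving the weight standing on the pan and the other loose things where they are.

Things in the scene. Friction and masses are not known exactly. Their poses are not given: they have to be found in the camera images.
- scale: grey parcel scale, fixed to the counter, 220 mm (x) by 360 mm (y), housing top 52 mm above the counter. Origin: centre of its underside, on the counter; z up; its front edge with the small display looks to its -x. A square steel pan lies on its +y half; the service port with its dust cover is on its -y half.
- pan_mid (a point): middle of the pan's upper face, 62 mm above the counter; the pan is 170 by 170 mm, flat, no rim; axes as the scale's
- port_mid (a point): middle of the service port, at the top of its round collar, 64 mm above the counter (collar 68 mm outside, 60 mm inside). The round black button inside (38 mm across) has its top 0.5 mm below this point when out.
- button (a joint): travel of the button in m: 0 = out, 0.005 = fully in (pressed straight down). Spring: about 1 N to start, 4.6 N fully in; springs back when released
- cover_pin (a point): upright pin on which the dust cover pivots, 85 mm in scale +x from the port's middle; this point is on the pin's axis at the underside of the cover, 65.5 mm above the counter. A pin head of 20 mm diameter stands 8 mm above this point.
- cover (a joint): angle of the dust cover in rad: 0 = at its stop, disc centred over the port, arm pointing from the pin to scale -x; grows anticlockwise seen from above, the disc swinging over the scale's -y end, stop at 1.9. Light friction (about 0.06 Nm); stays where it is left. May start slightly ajar, up to 0.25.
- cover_knob (a point): top centre of the dust cover's upright round knob: 18 mm diameter, 32 mm tall above the cover's top face, at the disc's centre, 85 mm from the pin's axis; moves with the cover. The cover is a flat steel plate 4 mm thick (top face 69.5 mm above the counter, knob top 101.5 mm), about 143 mm long, disc 82 mm across, arm 34 mm wide.
- weight: the larger chrome calibration weight, loose, upright: cylinder 52 mm diameter and 45 mm tall, then a neck 18 mm across and a knob 28 mm across (58 to 73 mm up), 75 mm tall in all, about 0.75 kg. Origin: centre of its underside, z up.
- small_weight: the smaller chrome calibration weight, same shape, 36 mm diameter, 54 mm tall; a bystander. Origin: centre of its underside.
- candle_holder: small pewter candle holder, foot 80 mm across, 63 mm tall; a bystander, origin centre of underside
- phone_stand: clear acrylic phone stand, 80 by 75 mm, about 100 mm tall, behind the scale; a bystander, origin centre of underside
- bottle_cap: teal silicone bottle cap, 62 mm across, 22 mm tall, in front of the scale; a bystander, origin centre of underside
- scanner: hand-held code scanner lying down, about 190 by 65 by 55 mm; a bystander, origin on the counter under its middle
- tape_roll: roll of clear packing tape lying flat, 110 mm across, 48 mm tall; a bystander, origin centre of underside

How it is judged:
On the way, in this order (a step that is already met when the one before it is completed fails the run):
1. the dust cover is swung aside (beyond 1.3 rad) and the port is uncovered (value of joint cover above 1.3 rad), for 0.1 s.
2. the larger weight stands released, upright, in the middle of the pan (within 35 mm) (horizontal distance between weight and pan_mid below 0.035 m and z of weight in the frame of pan_mid below 0.006 m and angle between weight's own z axis and vertical below 0.1 rad and contact force between weight and scale above 2 N and contact force between weight and the fingers below 0.1 N), for 0.2 s.
3. the button is pressed in (beyond 4 mm of 5) while the weight stands on the pan (all of step 2 and value of joint button above 0.004 m), for 0.05 s.
4. the cover is back over the port (under 0.11 rad) (all of step 2 and value of joint cover below 0.11 rad), for 0.1 s.
At the end, for the whole second after the job is handed in: The dust cover is back over the port (joint under 0.11 rad), the button is out (under 1.5 mm), and the larger weight stands upright (within 0.1 rad), released and at rest on the pan, within 35 mm of its middle (all of step 4 and linear speed of weight below 0.02 m/s and value of joint button below 0.0015 m); the robot touches nothing.
It fails at once if a bystander is shifted by more than 40 mm (distance of any of small_weight, candle_holder, phone_stand, bottle_cap, scanner, tape_roll from where it was at the start of the episode above 0.04 m).
It fails at once if a bystander is tipped over (angle between any of small_weight, candle_holder, phone_stand, bottle_cap, scanner, tape_roll's own z axis and vertical above 0.6 rad).
It fails at once if the larger weight is dropped (falls free faster than 0.45 m/s) (contact force between weight and anything else below 0.05 N and linear speed of weight above 0.45 m/s).
It fails at once if the larger weight is knocked over (angle between weight's own z axis and vertical above 0.8 rad).
It also fails if it takes over 72 s, if anything falls off the work surface, if the arm or the gripper's body presses on something with over 40 N, if the wrist force passes 120 N, or if a joint passes its speed limit or range.

## Working session

There is one attempt and no reset: what is moved stays moved. The work goes in short steps, Python scripts to look and compute and a shell command to move; the robot and the scene stay as the last step left them, time stands still between calls to the robot, and variables do not carry over. Pictures are saved under pics/ and viewed, at most 10 in all, crops included, and the job is handed in when it is done.

```bash
mkdir -p pics; python3 - <<'E'
from workcell import *
import cv2,numpy as np
for n in("scene","top"):
    cv2.imwrite(f"pics/{n}0.png",cv2.cvtColor(capture(n),cv2.COLOR_RGB2BGR))
    c=camera_info(n);print(n,c["fx"],c["fy"],c["cx"],c["cy"]);print(np.round(c["world_from_camera"],3))
s=state();print(s)
E
```

```text
scene 487.2998237628487 487.2998237628487 321.4815005897537 196.4276557911189
[[ 0.777  0.356 -0.519  1.206]
 [ 0.629 -0.417  0.656 -0.755]
 [ 0.017 -0.837 -0.548  0.796]
 [ 0.     0.     0.     1.   ]]
top 366.2498550273459 366.2498550273459 324.93170436518113 202.73226262529295
[[ 0.069 -0.974  0.214  0.294]
 [-0.998 -0.068  0.012  0.062]
 [ 0.003 -0.214 -0.977  1.309]
 [ 0.     0.     0.     1.   ]]
{'clock': 0.1, 'joint_pos': array([-1.35818708,  0.33381454,  0.03983588,  1.46618011, -0.01336922,
        1.34328356, -0.05848099]), 'qd': array([-9.82891450e-04, -1.86392004e-03, -5.93620507e-04, -1.77430700e-03,
       -7.85119861e-05,  1.61135938e-03, -2.84223014e-04]), 'joint_efforts': array([ 4.54096065e-03, -6.60022187e+01,  1.37079600e+00, -4.06472075e+01,
        1.72128179e-02,  9.11759940e-03, -2.09360780e-05]), 'ee_pos': array([0.19929876, 0.61828263, 0.24152762]), 'tool_rot': array([-3.14017665e+00,  1.11687080e-04,  2.82982926e+00]), 'ft_force': array([ 0.14353388, -0.1757906 ,  0.94804772]), 'moment': array([-0.00529436, -0.03155208, -0.02736622]), 'grasp_force': 0.0, 'finger_gap': 0.9982994351996528}
```

View pics/top0.png

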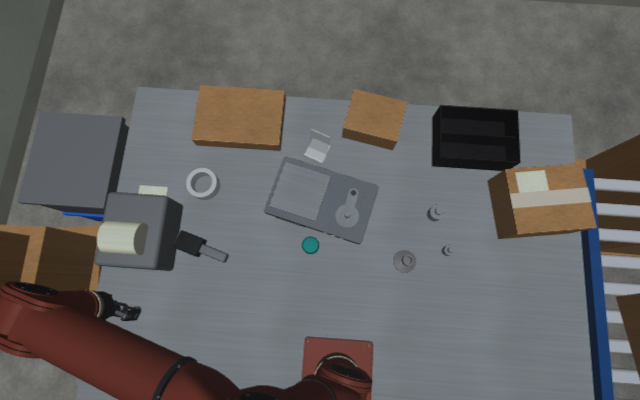

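View pics/scene0.png

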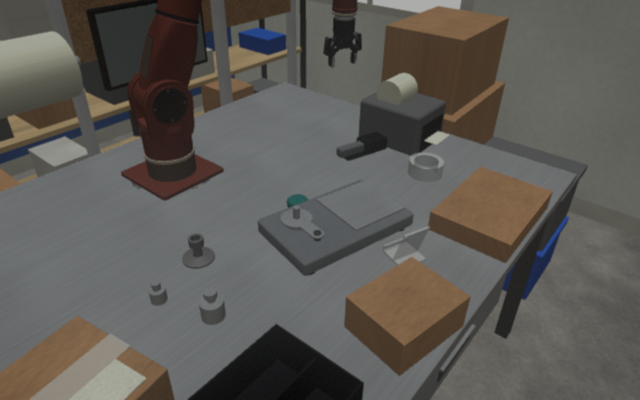

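The top view shows the scale with corners near (285,158), (378,184), (362,242) and (265,211). The knob is at about (348,215), the pin at (353,192), the large weight at (435,213), the small weight at (447,250) and the candle holder at (404,261). I'll zoom in next.

```bash
python3 - <<'E'
import cv2,numpy as np
a=cv2.imread("pics/top0.png");b=cv2.imread("pics/scene0.png")
a=cv2.resize(a[145:275,255:455],None,fx=4,fy=4,interpolation=cv2.INTER_CUBIC)
cv2.imwrite("pics/topz.png",cv2.convertScaleAbs(a,alpha=1.5))
b=cv2.resize(b[170:335,140:420],None,fx=2.8,fy=2.8,interpolation=cv2.INTER_CUBIC)
cv2.imwrite("pics/scenez.png",cv2.convertScaleAbs(b,alpha=1.5))
E
```

```text
(no output)
```

View pics/topz.png

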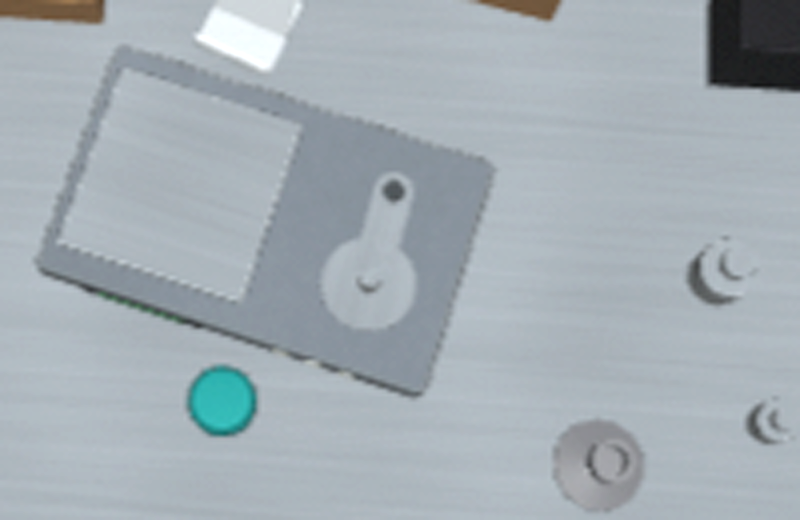

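View pics/scenez.png

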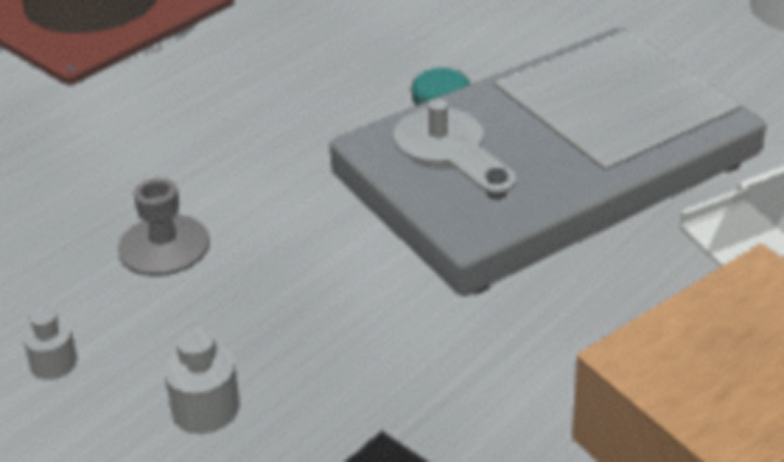

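The top zoom shows pan corners at (122,67), (303,126), (244,301) and (56,243), the pin at (394,190), and the disc at (369,283). The scene zoom shows the large weight's knob near (197,342) and its body spanning u 167–238.

```bash
cat >h.py <<'E'
from workcell import *
import numpy as np
from scipy.spatial.transform import Rotation as R
def ray(n,uv,z,c=None):
    c=c or camera_info(n);T=c["world_from_camera"]
    d=T[:3,:3]@np.array([(uv[0]-c["cx"])/c["fx"],(uv[1]-c["cy"])/c["fy"],1])
    return T[:3,3]+d*(z-T[2,3])/d[2]
def tool(target,yaw=None):
    s=state();M=R.from_euler("xyz",s["tool_rot"]);G=R.from_euler("xyz",[np.pi,0,yaw if yaw is not None else s["tool_rot"][2]])
    print("tcp",s["ee_pos"].round(4),s["tool_rot"].round(4),"rv",(M.inv()*G).as_rotvec().round(4),"d",M.inv().apply(np.array(target)-s["ee_pos"]).round(4))
E
python3 - <<'E'
from h import *
t=lambda u,v:((u+.5)/4-.5+255,(v+.5)/4-.5+145)
s=lambda u,v:((u+.5)/2.8-.5+140,(v+.5)/2.8-.5+170)
pan=np.array([ray("top",t(*p),.062) for p in[(122,67),(303,126),(244,301),(56,243)]])
print(pan.round(3),np.linalg.norm(pan-np.roll(pan,-1,0),axis=1).round(4))
pm=pan.mean(0)
# scale +x : from corner front(3,2) to back(0,1); +y: from 1->0, 2->3
x=pan[0]+pan[1]-pan[2]-pan[3];y=pan[0]+pan[3]-pan[1]-pan[2]
print("pan",pm,"yaws",np.arctan2(x[1],x[0]),np.arctan2(-y[0],y[1]))
pin=ray("top",t(394,190),.0735);kd=ray("top",t(369,283),.0695)
pin2=ray("scene",s(497,178),.0735);kd2=ray("scene",s(438,105),.1015)
print("pin",pin,pin2,"disc",kd,kd2,"arm",np.linalg.norm(pin-kd),"ang",np.arctan2(*(pin-kd)[[1,0]]))
spn=lambda p:s(*p)
print("panS",[ray("scene",s(*p),.062).round(3) for p in[(498,82),(606,166),(740,104),(622,30)]])
print("W scene knob",ray("scene",s(197,342),.073),"small",ray("scene",s(44,318),.054))
print("W top knob",ray("top",t(737,262),.073),"body",ray("top",t(722,274),.045), "small",ray("top",t(775,417),.054))
print("candle",ray("top",t(598,466),.0)," cap",ray("top",t(222,401),.022),"candle top",ray("top",t(608,460),.063))
for p in[(490,160),(425,395),(38,265),(120,45)]:print("hous",ray("top",t(*p),.052).round(3))
E
```

```text
[[0.708 0.229 0.062]
 [0.665 0.064 0.062]
 [0.505 0.104 0.062]
 [0.544 0.271 0.062]] [0.1705 0.1653 0.1715 0.1695]
pan [0.60559191 0.16721932 0.062     ] yaws -0.2500699493537014 -0.24510841906913244
pin [ 0.60934174 -0.01869879  0.0735    ] [ 0.61522345 -0.02323125  0.0735    ] disc [ 0.52655547 -0.00183634  0.0695    ] [ 0.52955703 -0.00295491  0.1015    ] arm 0.0845807733741061 ang -0.20093782392275608
panS [array([0.509, 0.107, 0.062]), array([0.669, 0.065, 0.062]), array([0.71 , 0.228, 0.062]), array([0.545, 0.266, 0.062])]
W scene knob [ 0.57139799 -0.31998035  0.073     ] small [ 0.44417134 -0.36716221  0.054     ]
W top knob [ 0.56630779 -0.3167618   0.073     ] body [ 0.5607841 -0.3121999  0.045    ] small [ 0.43744855 -0.35533118  0.054     ]
candle [ 0.38946327 -0.21677343  0.        ]  cap [0.42146531 0.11847745 0.022     ] candle top [ 0.39045446 -0.21166157  0.063     ]
hous [ 0.648 -0.104  0.052]
hous [ 0.436 -0.056  0.052]
hous [0.526 0.287 0.052]
hous [0.732 0.234 0.052]
```

Careful with the scale: turns go in shares of 2 pi rad. That gives: 0.72 rad / 6.2832 = 0.1146.

```bash
python3 -m inch '[[[0, 0, 0], [-0.042, -0.041, 0.0035], 1], [[0, 0, 0], [-0.084, -0.082, 0.007], 1], [[0, 0, 0], [-0.126, -0.123, 0.0105], 1], [[0, 0, 0], [-0.168, -0.164, 0.014], 1], [[0, 0, 0], [-0.21, -0.205, 0.0175], 1]]'
python3 -m inch '[[[0, 0, 0], [-0.042, -0.041, 0.0035], 1], [[0, 0, 0], [-0.084, -0.082, 0.007], 1], [[0, 0, 0], [-0.126, -0.123, 0.0105], 0.5], [[0, 0, 0], [-0.168, -0.164, 0.014], 0.5], [[0, 0, 0], [-0.21, -0.205, 0.0175], 0.5]]'
python3 -m inch '[[[0, 0, 0.0286], [-0.042, -0.041, 0.0035], 0.5], [[0, 0, 0.0573], [-0.083, -0.08, 0.007], 0.5], [[0, 0, 0.0859], [-0.083, -0.08, 0.007], 0.5], [[0, 0, 0.1146], [-0.083, -0.08, 0.007], 0.5], [[0, 0, 0.1432], [-0.083, -0.08, 0.007], 0.5]]'
python3 -m inch '[[[0, 0, 0.0286], [0, 0, 0], 0.5], [[0, 0, 0.0573], [0, 0, 0], 0.5], [[0, 0, 0.0859], [0, 0, 0], 0.5], [[0, 0, 0.1146], [0, 0, 0], 0.5], [[0, 0, 0.1432], [0, 0, 0], 0.5]]'
python3 -m inch '[[[0, 0, 0.0286], [0, 0, 0], 0.5], [[0, 0, 0.0573], [0, 0, 0], 0.5], [[0, 0, 0.0844], [0, 0, 0], 0.5], [[0, 0, 0.0844], [0, 0, 0], 0.5]]'
python3 - <<'E'
from h import *
import cv2
tool([.5275,-.003,.09],.5);print(state()["joint_pos"].round(2))
cv2.imwrite("pics/w1.png",cv2.cvtColor(capture("wrist"),cv2.COLOR_RGB2BGR))
c=camera_info("wrist");T=np.linalg.inv(c["world_from_camera"])
for p in([.5275,-.003,.1015],[.5275,-.003,.0695],[.612,-.021,.0735]):
    q=T@np.array(p+[1]);print(p,c["fx"]*q[0]/q[2]+c["cx"],c["fy"]*q[1]/q[2]+c["cy"])
E
```

```text
clock: 0.72
ee_pos: [0.337, 0.3571, 0.2245]
tool_rot: [-3.141, -0.0, 2.83]
ft_force: [0.2, -0.1, 0.2]
finger_gap: 1.001
grasp_force: 0.0
clock: 1.35
ee_pos: [0.4738, 0.0977, 0.2072]
tool_rot: [3.141, -0.0, 2.83]
ft_force: [1.1, 0.3, -0.5]
finger_gap: 0.499
grasp_force: 0.0
clock: 1.98
ee_pos: [0.5276, -0.0023, 0.2]
tool_rot: [-3.141, -0.0, 1.923]
ft_force: [-0.0, 0.2, -1.4]
finger_gap: 0.497
grasp_force: 0.0
clock: 2.6
ee_pos: [0.5275, -0.0021, 0.2]
tool_rot: [-3.141, 0.0, 1.024]
ft_force: [-0.1, 0.8, -0.8]
finger_gap: 0.497
grasp_force: 0.0
clock: 3.1
ee_pos: [0.5276, -0.002, 0.2001]
tool_rot: [-3.142, 0.0, 0.501]
ft_force: [-0.4, -0.4, -1.0]
finger_gap: 0.502
grasp_force: 0.0
tcp [ 0.5276 -0.002   0.2001] [-3.1415e+00  5.0000e-04  5.0100e-01] rv [-0.0001  0.0005  0.001 ] d [-0.0005  0.0008  0.1101]
[-0.81  0.13  0.8   1.85 -0.1   1.21 -1.05]
[0.5275, -0.003, 0.1015] 317.1933053611692 201.1146107775951
[0.5275, -0.003, 0.0695] 317.19435892822816 191.3762645006716
[0.612, -0.021, 0.0735] 384.6648785672678 116.9808776036653
```

View pics/w1.png

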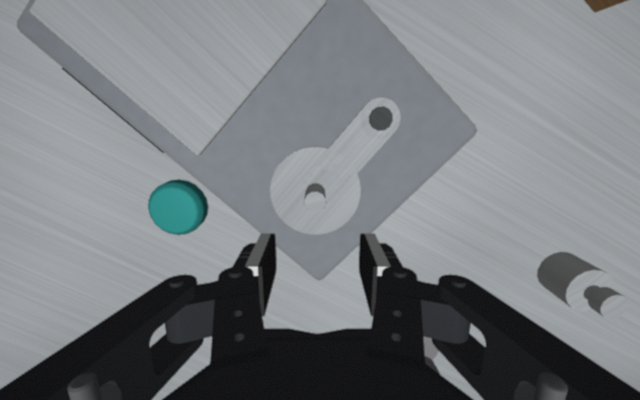

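The knob top is at (315,199) and was predicted at (317,201). The pin is at (381,117) and was predicted at (385,117), so the measurements agree to 2–3 mm.

```bash
python3 -m inch '[[[0, 0, 0], [-0.0005, 0.0008, 0.055], 0.5], [[0, 0, 0], [-0.0005, 0.0008, 0.1], 0.5], [[0, 0, 0], [-0.0005, 0.0008, 0.11], 0.5], [[0, 0, 0], [-0.0005, 0.0008, 0.11], 0.5]]'
python3 - <<'E'
from h import *
# wrist pin ray using pose before descent ~ shift camera by known tcp motion
c=camera_info("wrist");T=c["world_from_camera"].copy();T[2,3]+=.2001-state()["ee_pos"][2];c["world_from_camera"]=T
print("pin",ray("w",(381,117),.0735,c),"knob",ray("w",(315,199),.1015,c),"W?",ray("w",(597,292),.073,c))
s=state();p=s["ee_pos"];M=R.from_euler("xyz",s["tool_rot"])
P=np.array([.611,-.0205,p[2]]);v=np.array([.5275,-.003,p[2]])-P;v*=.085/np.linalg.norm(v)
for a in np.arange(.2,1.81,.2):print(round(a,1),M.inv().apply(P+R.from_rotvec([0,0,a]).apply(v)-p).round(4))
E
```

```text
clock: 3.65
ee_pos: [0.528, -0.0032, 0.0908]
tool_rot: [3.141, 0.0, 0.501]
ft_force: [0.1, 0.8, 0.2]
finger_gap: 0.499
grasp_force: 0.0
pin [ 0.61081111 -0.01981525  0.0735    ] knob [ 0.5285647  -0.00187625  0.1015    ] W? [ 0.5714923  -0.29545136  0.073     ]
0.2 [-0.0098  0.0137  0.    ]
0.4 [-0.0165  0.0293  0.    ]
0.6 [-0.02    0.0459  0.    ]
0.8 [-0.0202  0.0629  0.    ]
1.0 [-0.0169  0.0795  0.    ]
1.2 [-0.0104  0.0952  0.    ]
1.4 [-0.001   0.1093  0.    ]
1.6 [0.0111 0.1212 0.    ]
1.8 [0.0253 0.1305 0.    ]
```

```bash
python3 -m inch '[[[0, 0, 0], [-0.0098, 0.0137, 0], 0.5], [[0, 0, 0], [-0.0165, 0.0293, 0], 0.5], [[0, 0, 0], [-0.02, 0.0459, 0], 0.5], [[0, 0, 0], [-0.0202, 0.0629, 0], 0.5], [[0, 0, 0], [-0.0169, 0.0795, 0], 0.5]]'
python3 -m inch '[[[0, 0, 0], [0.0065, 0.0157, 0], 0.5], [[0, 0, 0], [0.0159, 0.0298, 0], 0.5], [[0, 0, 0], [0.028, 0.0417, 0], 0.5], [[0, 0, 0], [0.035, 0.0465, 0], 0.5], [[0, 0, 0], [0.035, 0.0465, 0], 0.5]]'
python3 -m inch '[[[0, 0, 0], [0, 0, -0.05], 0.5], [[0, 0, 0], [0, 0, -0.11], 1], [[0, 0, 0], [0, 0, -0.11], 1], [[0, 0, 0], [0, 0, -0.11], 1]]'
python3 - <<'E'
from h import *
import cv2
tool([.5275,-.16,.2])
cv2.imwrite("pics/w2.png",cv2.cvtColor(capture("wrist"),cv2.COLOR_RGB2BGR))
E
```

```text
clock: 4.28
ee_pos: [0.5516, -0.0824, 0.0917]
tool_rot: [3.141, -0.002, 0.499]
ft_force: [-1.8, 0.4, 0.7]
finger_gap: 0.503
grasp_force: 0.6
clock: 4.9
ee_pos: [0.6047, -0.1051, 0.0903]
tool_rot: [3.141, -0.0, 0.5]
ft_force: [-0.3, -0.1, 0.4]
finger_gap: 0.502
grasp_force: 0.0
clock: 5.4
ee_pos: [0.6037, -0.1045, 0.2002]
tool_rot: [-3.141, -0.0, 0.5]
ft_force: [0.1, 0.6, -1.3]
finger_gap: 1.001
grasp_force: 0.0
tcp [ 0.6037 -0.1045  0.2002] [-3.1411e+00 -4.0000e-04  5.0030e-01] rv [-0.0005 -0.0004  0.    ] d [-0.0935  0.0121  0.0001]
```

View pics/w2.png

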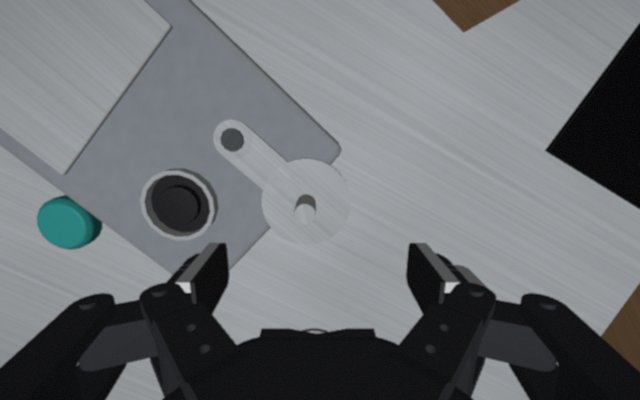

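The cover is open and the port collar is visible at (178,204), with the knob at (304,214) and the pin at (232,139). Next I'll hover over the weight.

```bash
python3 - <<'E'
from h import *
k=ray("wrist",(306,201),.0695);q=ray("wrist",(232,139),.0735);b=ray("wrist",(178,204),.064);v=k-q
print("disc",k,"pin",q,"port",b,"theta",np.arctan2(v[1],v[0])-np.pi+.247+2*np.pi)
E
python3 -m inch '[[[0, 0, 0], [-0.034, 0.0423, 0], 1], [[0, 0, 0], [-0.068, 0.0847, 0], 1], [[0, 0, 0], [-0.102, 0.127, 0], 1], [[0, 0, 0], [-0.1355, 0.1693, 0], 1], [[0, 0, 0], [-0.1355, 0.1693, 0], 1]]'
python3 - <<'E'
from h import *
import cv2
tool([.568,-.318,.2])
cv2.imwrite("pics/w3.png",cv2.cvtColor(capture("wrist"),cv2.COLOR_RGB2BGR))
E
```

```text
disc [ 0.59035132 -0.10066773  0.0695    ] pin [ 0.60967167 -0.0190642   0.0735    ] port [0.5287552  0.00255259 0.064     ] theta 1.5853183261160364
clock: 6.08
ee_pos: [0.5626, -0.3239, 0.199]
tool_rot: [3.141, 0.004, 0.492]
ft_force: [-0.5, 0.1, -0.4]
finger_gap: 1.001
grasp_force: 0.0
tcp [ 0.5626 -0.3239  0.199 ] [3.1414 0.0037 0.4916] rv [0.0002 0.0037 0.    ] d [ 0.0075 -0.0026 -0.001 ]
```

View pics/w3.png

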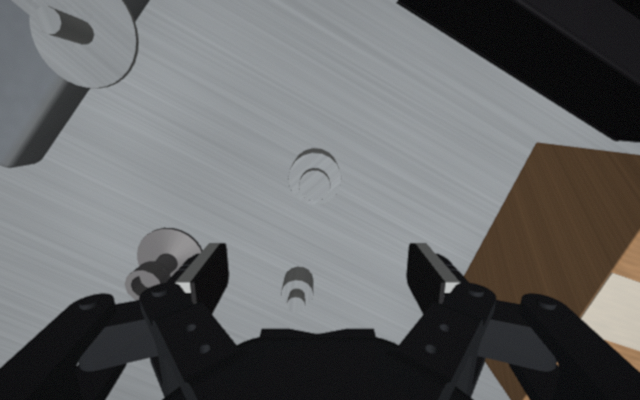

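The weight is centred: knob top at (314,184), body top near (314,178). The small weight at (297,285) is clear of the finger line.

```bash
python3 - <<'E'
from h import *
for i in range(2):
  a=ray("wrist",(314,184),.075);b=ray("wrist",(314,178),.045);print("knob",a,"body",b,"small",ray("wrist",(297,292),.054))
w=(a+b)/2;tool([w[0],w[1],.024],.5);tool([w[0],w[1],.1],.5)
E
```

```text
knob [ 0.56981022 -0.31525299  0.075     ] body [ 0.5688884  -0.31535731  0.045     ] small [ 0.45400052 -0.35673647  0.054     ]
knob [ 0.56981022 -0.31525299  0.075     ] body [ 0.5688884  -0.31535731  0.045     ] small [ 0.45400052 -0.35673647  0.054     ]
tcp [ 0.5642 -0.3207  0.1988] [-3.1404e+00  2.5000e-03  4.9510e-01] rv [-0.0012  0.0025 -0.0049] d [ 0.0076 -0.0021  0.1748]
tcp [ 0.5642 -0.3207  0.1988] [-3.1404e+00  2.5000e-03  4.9510e-01] rv [-0.0012  0.0025 -0.0049] d [ 0.0074 -0.0022  0.0988]
```

```bash
python3 -m inch '[[[0, 0, 0], [0.0018, 0.001, 0.05], 1], [[0, 0, 0], [0.0018, 0.001, 0.09], 1], [[0, 0, 0], [0.0018, 0.001, 0.09], 1]]'
python3 -m inch '[[[0, 0, 0], [0, 0, 0.03], 1], [[0, 0, 0], [0, 0, 0.06], 1], [[0, 0, 0], [0, 0, 0.086], 1], [[0, 0, 0], [0, 0, 0.086], 1], [[0, 0, 0], [0, 0, 0.086], 1]]'
python3 -m inch '[[[0, 0, 0], [0, 0, 0], 0.5], [[0, 0, 0], [0, 0, 0], 0.5], [[0, 0, 0], [0, 0, 0], 0.5], [[0, 0, 0], [0, 0, 0], 0.5]]'
```

```text
clock: 6.5
ee_pos: [0.5668, -0.3154, 0.1066]
tool_rot: [-3.136, 0.004, 0.502]
ft_force: [-0.3, 0.3, 0.9]
finger_gap: 1.0
grasp_force: 0.0
clock: 7.12
ee_pos: [0.5694, -0.3187, 0.0263]
tool_rot: [3.14, -0.001, 0.5]
ft_force: [-0.9, -0.4, 0.2]
finger_gap: 1.002
grasp_force: 0.0
clock: 7.62
ee_pos: [0.5688, -0.3185, 0.0256]
tool_rot: [3.141, -0.001, 0.5]
ft_force: [-2.0, 2.8, 8.4]
finger_gap: 0.587
grasp_force: 61.4
```

```bash
python3 -m inch '[[[0, 0, 0], [0, 0, -0.01], 0.5], [[0, 0, 0], [0, 0, -0.04], 0.5], [[0, 0, 0], [0, 0, -0.08], 0.5], [[0, 0, 0], [0, 0, -0.12], 0.5], [[0, 0, 0], [0, 0, -0.13], 0.5]]'
python3 -m inch '[[[0, 0, 0], [0.012, -0.0185, 0], 0.5], [[0, 0, 0], [0.034, -0.052, 0], 0.5], [[0, 0, 0], [0.059, -0.091, 0], 0.5], [[0, 0, 0], [0.084, -0.13, 0], 0.5], [[0, 0, 0], [0.11, -0.17, 0], 0.5]]'
python3 -m inch '[[[0, 0, 0], [0.025, -0.039, 0], 0.5], [[0, 0, 0], [0.05, -0.077, 0], 0.5], [[0, 0, 0], [0.075, -0.115, 0], 0.5], [[0, 0, 0], [0.1, -0.154, 0], 0.5], [[0, 0, 0], [0.125, -0.193, 0], 0.5]]'
python3 -m inch '[[[0, 0, 0], [0.018, -0.028, 0], 0.5], [[0, 0, 0], [0.0302, -0.0453, 0], 0.5], [[0, 0, 0], [0.0302, -0.0453, 0], 0.5], [[0, 0, 0], [0.0302, -0.0453, 0], 0.5], [[0, 0, 0], [0.0302, -0.0453, 0], 0.5]]'
python3 - <<'E'
from h import *
tool([.606,.167,.0877])
E
```

```text
clock: 8.25
ee_pos: [0.5689, -0.3192, 0.1567]
tool_rot: [3.139, -0.002, 0.499]
ft_force: [0.8, 0.4, -8.2]
finger_gap: 0.58
grasp_force: 64.9
clock: 8.88
ee_pos: [0.5823, -0.1148, 0.1527]
tool_rot: [-3.14, 0.002, 0.5]
ft_force: [0.2, 0.0, -7.5]
finger_gap: 0.588
grasp_force: 64.8
clock: 9.5
ee_pos: [0.5995, 0.1141, 0.1526]
tool_rot: [-3.141, 0.002, 0.5]
ft_force: [1.3, -0.0, -6.7]
finger_gap: 0.584
grasp_force: 64.8
clock: 10.12
ee_pos: [0.6055, 0.1652, 0.1542]
tool_rot: [3.141, 0.0, 0.497]
ft_force: [0.8, 0.2, -7.2]
finger_gap: 0.584
grasp_force: 64.8
tcp [0.6055 0.1652 0.1542] [3.1412e+00 4.0000e-04 4.9750e-01] rv [0.0004 0.0004 0.    ] d [ 0.0014 -0.0014  0.0665]
```

```bash
python3 -m inch '[[[0, 0, 0], [0, 0, 0.02], 0.5], [[0, 0, 0], [0, 0, 0.042], 0.5], [[0, 0, 0], [0, 0, 0.056], 0.5], [[0, 0, 0], [0, 0, 0.062], 0.5], [[0, 0, 0], [0, 0, 0.062], 0.5]]'
python3 -m inch '[[[0, 0, 0], [0, 0, 0.0015], 0.5], [[0, 0, 0], [0, 0, 0.003], 0.5], [[0, 0, 0], [0, 0, 0.003], 0.5]]'
python3 -m inch '[[[0, 0, 0], [0, 0, 0.001], 0.5], [[0, 0, 0], [0, 0, 0.002], 0.5], [[0, 0, 0], [0, 0, 0.002], 0.5]]'
```

```text
clock: 10.75
ee_pos: [0.6053, 0.1668, 0.092]
tool_rot: [3.141, 0.001, 0.5]
ft_force: [-0.0, -0.8, -6.8]
finger_gap: 0.584
grasp_force: 64.7
clock: 11.12
ee_pos: [0.6055, 0.1671, 0.0895]
tool_rot: [-3.142, -0.0, 0.5]
ft_force: [0.7, 0.3, -7.3]
finger_gap: 0.583
grasp_force: 64.8
clock: 11.5
ee_pos: [0.6055, 0.167, 0.0877]
tool_rot: [-3.141, -0.0, 0.5]
ft_force: [-2.4, -0.4, -1.2]
finger_gap: 0.583
grasp_force: 65.3
```

Contact has begun. I'll go 0.5 mm more, release, then rise.

```bash
python3 -m inch '[[[0, 0, 0], [0, 0, 0.0007], 0.5], [[0, 0, 0], [0, 0, 0.0007], 0.5]]'
python3 -m inch '[[[0, 0, 0], [0, 0, 0.0007], 0.7], [[0, 0, 0], [0, 0, 0.0007], 1], [[0, 0, 0], [0, 0, 0.0007], 1], [[0, 0, 0], [0, 0, 0.0007], 1]]'
python3 -m inch '[[[0, 0, 0], [0, 0, -0.02], 1], [[0, 0, 0], [0, 0, -0.06], 1], [[0, 0, 0], [0, 0, -0.11], 1], [[0, 0, 0], [0, 0, -0.11], 1], [[0, 0, 0], [0, 0, -0.11], 1]]'
python3 - <<'E'
from h import *
import cv2
tool([.529,.001,.2])
a=capture("wrist");t=capture("top")
a=cv2.resize(a,(480,300));t=cv2.resize(t[145:275,255:455],None,fx=2.4,fy=2.4,interpolation=cv2.INTER_CUBIC);t=cv2.copyMakeBorder(t,0,0,0,0,0)
cv2.imwrite("pics/w4.png",cv2.cvtColor(np.vstack([a,cv2.resize(t,(480,300))]),cv2.COLOR_RGB2BGR))
tool([.529,.001,.2])
E
```

```text
clock: 11.75
ee_pos: [0.6055, 0.167, 0.0876]
tool_rot: [-3.141, -0.0, 0.5]
ft_force: [-6.3, -2.5, 7.0]
finger_gap: 0.582
grasp_force: 66.3
clock: 12.25
ee_pos: [0.6055, 0.167, 0.086]
tool_rot: [3.141, -0.0, 0.5]
ft_force: [0.2, -0.0, 1.3]
finger_gap: 1.001
grasp_force: 0.0
clock: 12.88
ee_pos: [0.6054, 0.1671, 0.1967]
tool_rot: [-3.141, -0.001, 0.5]
ft_force: [0.4, 0.6, -0.8]
finger_gap: 0.999
grasp_force: 0.0
tcp [0.6054 0.1671 0.1967] [-3.1414e+00 -1.0000e-03  4.9980e-01] rv [-0.0002 -0.001   0.    ] d [-0.1467  0.1091 -0.0035]
tcp [0.6048 0.167  0.1953] [-3.1414e+00  1.3000e-03  4.9990e-01] rv [-0.0002  0.0013 -0.    ] d [-0.1461  0.1093 -0.0045]
```

View pics/w4.png

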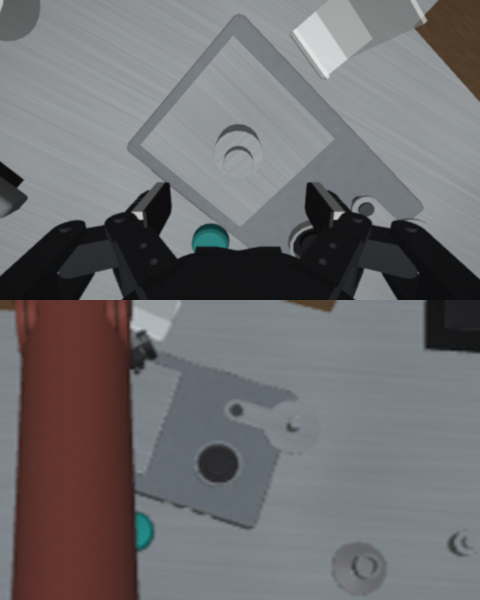

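The weight stands centred on the pan at (238,150) in the wrist half. In the lower half the port is open. On to the button, with shut fingers.

```bash
python3 -m inch '[[[0, 0, 0], [-0.036, 0.027, 0], 0], [[0, 0, 0], [-0.073, 0.054, 0], 0], [[0, 0, 0], [-0.11, 0.081, 0], 0], [[0, 0, 0], [-0.146, 0.1075, 0], 0], [[0, 0, 0], [-0.146, 0.1075, 0], 0]]'
python3 -m inch '[[[0, 0, 0], [0, 0, 0.05], 0], [[0, 0, 0], [0, 0, 0.09], 0], [[0, 0, 0], [0, 0, 0.11], 0], [[0, 0, 0], [0, 0, 0.11], 0], [[0, 0, 0], [0, 0, 0.11], 0]]'
python3 - <<'E'
from h import *
tool([.529,.002,.0685])
E
```

```text
clock: 13.6
ee_pos: [0.5271, -0.0009, 0.1955]
tool_rot: [-3.141, 0.001, 0.494]
ft_force: [0.0, 1.5, -0.4]
finger_gap: -0.002
grasp_force: 0.0
clock: 14.22
ee_pos: [0.5293, 0.0029, 0.0865]
tool_rot: [3.141, -0.0, 0.5]
ft_force: [0.2, -0.3, -0.3]
finger_gap: -0.001
grasp_force: 0.0
tcp [0.5293 0.0029 0.0865] [ 3.1412e+00 -3.0000e-04  5.0010e-01] rv [ 0.0004 -0.0003 -0.    ] d [-0.0007  0.0007  0.018 ]
```

```bash
python3 -m inch '[[[0, 0, 0], [0, 0, 0.008], 0], [[0, 0, 0], [0, 0, 0.012], 0], [[0, 0, 0], [0, 0, 0.012], 0]]'
python3 -m inch '[[[0, 0, 0], [0, 0, 0.002], 0], [[0, 0, 0], [0, 0, 0.004], 0], [[0, 0, 0], [0, 0, 0.004], 0]]'
```

```text
clock: 14.6
ee_pos: [0.5288, 0.0029, 0.0739]
tool_rot: [-3.141, -0.0, 0.5]
ft_force: [0.6, 0.9, 1.3]
finger_gap: -0.001
grasp_force: 0.7
clock: 14.98
ee_pos: [0.529, 0.0028, 0.07]
tool_rot: [-3.142, -0.0, 0.5]
ft_force: [-0.2, 2.2, 4.5]
finger_gap: -0.001
grasp_force: 2.1
```

```bash
python3 -m inch '[[[0, 0, 0], [0, 0, 0.001], 0], [[0, 0, 0], [0, 0, 0.002], 0], [[0, 0, 0], [0, 0, 0.002], 0]]'
python3 -m inch '[[[0, 0, 0], [0, 0, -0.03], 0], [[0, 0, 0], [0, 0, -0.08], 0], [[0, 0, 0], [0, 0, -0.13], 0.5], [[0, 0, 0], [0, 0, -0.13], 0.5], [[0, 0, 0], [0, 0, -0.13], 0.5]]'
python3 - <<'E'
from h import *
k=[.5925,-.104,.2]   # knob estimate, theta~1.6
tool(k)
P=np.array([.6105,-.0195,0]);x=np.array([np.cos(-.247),np.sin(-.247),0])
print("port",P-.085*x)
for th in(1.55,1.6,1.65):print(th,P-.085*R.from_rotvec([0,0,th]).apply(x))
E
```

```text
clock: 15.35
ee_pos: [0.529, 0.0028, 0.0692]
tool_rot: [-3.14, -0.001, 0.5]
ft_force: [-8.1, 2.4, 22.2]
finger_gap: 0.001
grasp_force: 11.2
clock: 15.98
ee_pos: [0.5284, 0.0027, 0.1973]
tool_rot: [-3.141, 0.0, 0.5]
ft_force: [1.1, 0.5, -0.2]
finger_gap: 0.498
grasp_force: 0.0
tcp [0.5284 0.0027 0.1973] [-3.1412e+00  4.0000e-04  4.9990e-01] rv [-0.0004  0.0004 -0.    ] d [ 0.0051  0.1244 -0.0027]
port [0.52807973 0.00128217 0.        ]
1.55 [ 0.58800841 -0.10147029  0.        ]
1.6 [ 0.59213332 -0.10249196  0.        ]
1.65 [ 0.59630415 -0.10330619  0.        ]
```

```bash
python3 -m inch '[[[0, 0, 0], [0.0016, 0.04, 0], 0.55], [[0, 0, 0], [0.0032, 0.08, 0], 0.55], [[0, 0, 0], [0.0047, 0.1219, 0], 0.55], [[0, 0, 0], [0.0047, 0.1219, 0], 0.55], [[0, 0, 0], [0.0047, 0.1219, 0], 0.55]]'
python3 -m inch '[[[0, 0, 0], [0, 0, 0.05], 0.55], [[0, 0, 0], [0, 0, 0.09], 0.55], [[0, 0, 0], [0, 0, 0.1065], 0.55], [[0, 0, 0], [0, 0, 0.1065], 0.55], [[0, 0, 0], [0, 0, 0.1065], 0.45]]'
python3 - <<'E'
from h import *
s=state();p=s["ee_pos"];M=R.from_euler("xyz",s["tool_rot"]);print(p,s["ft_force"])
P=np.array([.6105,-.0195,p[2]]);x=np.array([np.cos(-.247),np.sin(-.247),0])
for th in(1.4,1.2,1,.8,.6,.4,.2,0,-.1,-.15):print(th,M.inv().apply(P-.085*R.from_rotvec([0,0,th]).apply(x)-p).round(4))
E
```

```text
clock: 16.6
ee_pos: [0.5904, -0.1019, 0.1964]
tool_rot: [-3.141, 0.003, 0.499]
ft_force: [-0.3, 1.3, -0.2]
finger_gap: 0.548
grasp_force: 0.0
clock: 17.23
ee_pos: [0.5922, -0.102, 0.093]
tool_rot: [3.141, -0.002, 0.5]
ft_force: [0.1, -0.3, -0.4]
finger_gap: 0.45
grasp_force: 0.0
[ 0.5922068  -0.10203076  0.09295314] [ 0.08832094 -0.2661685  -0.39721683]
1.4 [-0.0119 -0.012  -0.    ]
1.2 [-0.0208 -0.0265 -0.0001]
1 [-0.0267 -0.0424 -0.0001]
0.8 [-0.0293 -0.0592 -0.0001]
0.6 [-0.0285 -0.0761 -0.0001]
0.4 [-0.0243 -0.0926 -0.0001]
0.2 [-1.700e-02 -1.079e-01 -1.000e-04]
0 [-6.700e-03 -1.214e-01 -1.000e-04]
-0.1 [-7.000e-04 -1.273e-01 -1.000e-04]
-0.15 [ 2.600e-03 -1.301e-01 -1.000e-04]
```

```bash
python3 -m inch '[[[0, 0, 0], [-0.0119, -0.012, 0], 0.45], [[0, 0, 0], [-0.0208, -0.0265, 0], 0.45], [[0, 0, 0], [-0.0267, -0.0424, 0], 0.45], [[0, 0, 0], [-0.0293, -0.0592, 0], 0.45], [[0, 0, 0], [-0.0285, -0.0761, 0], 0.45]]'
python3 -m inch '[[[0, 0, 0], [0.0042, -0.0165, 0], 0.45], [[0, 0, 0], [0.0115, -0.0318, 0], 0.45], [[0, 0, 0], [0.0218, -0.0453, 0], 0.45], [[0, 0, 0], [0.0245, -0.0482, 0], 0.45], [[0, 0, 0], [0.0245, -0.0482, 0], 0.45]]'
python3 -m inch '[[[0, 0, 0], [0.0033, -0.003, 0], 0.45], [[0, 0, 0], [0.0066, -0.006, 0], 0.45], [[0, 0, 0], [0.0066, -0.006, 0], 0.45], [[0, 0, 0], [0.0066, -0.006, 0], 0.45]]'
```

```text
clock: 17.85
ee_pos: [0.5296, -0.0511, 0.0928]
tool_rot: [3.14, -0.001, 0.496]
ft_force: [0.1, -0.8, -0.0]
finger_gap: 0.448
grasp_force: 0.7
clock: 18.48
ee_pos: [0.5285, 0.0054, 0.0915]
tool_rot: [3.141, 0.0, 0.5]
ft_force: [0.4, 0.1, 0.8]
finger_gap: 0.45
grasp_force: 0.0
clock: 18.98
ee_pos: [0.5311, 0.0135, 0.0914]
tool_rot: [-3.142, 0.0, 0.5]
ft_force: [0.8, 0.5, 0.3]
finger_gap: 0.449
grasp_force: 0.0
```

```bash
python3 -m inch '[[[0, 0, 0], [0.0027, -0.0029, 0], 0.45], [[0, 0, 0], [0.0027, -0.0029, 0], 0.45]]'
python3 -m inch '[[[0, 0, 0], [0.002, -0.0022, 0], 0.45], [[0, 0, 0], [0.002, -0.0022, 0], 0.45]]'
python3 - <<'E'
from h import *
import cv2
cv2.imwrite("pics/top5.png",cv2.cvtColor(capture("scene"),cv2.COLOR_RGB2BGR)[120:380,140:440])
s=state();print(s["ee_pos"],s["ft_force"],s["grasp_force"])
E
```

```text
clock: 19.23
ee_pos: [0.5322, 0.0178, 0.0914]
tool_rot: [-3.142, -0.0, 0.5]
ft_force: [-0.4, 0.8, -0.1]
finger_gap: 0.449
grasp_force: 0.0
clock: 19.48
ee_pos: [0.533, 0.0187, 0.0914]
tool_rot: [3.14, 0.001, 0.499]
ft_force: [0.6, -5.2, -2.0]
finger_gap: 0.452
grasp_force: 2.7
[0.53300856 0.0187611  0.09143561] [ 1.61866823 -5.8200268  -1.11326371] 2.707904577255249
```

View pics/top5.png

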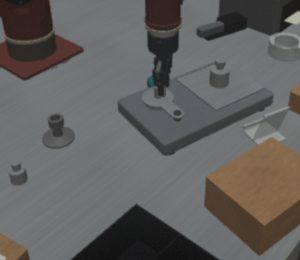

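The reaction of about 5.5 N is against the stop and the arm of the cover is in place, with the weight standing. I'll back off to the cage centre, then rise.

```bash
python3 -m inch '[[[0, 0, 0], [-0.006, 0.0065, 0], 0.5], [[0, 0, 0], [-0.008, 0.0085, 0], 0.5], [[0, 0, 0], [-0.008, 0.0085, 0], 0.5]]'
python3 -m inch '[[[0, 0, 0], [0, 0, -0.03], 0.5], [[0, 0, 0], [0, 0, -0.07], 0.5], [[0, 0, 0], [0, 0, -0.109], 0.5], [[0, 0, 0], [0, 0, -0.109], 0.5], [[0, 0, 0], [0, 0, -0.109], 0.5]]'
python3 - <<'E'
from h import *
import cv2
c=camera_info("wrist");a=capture("wrist");T=np.linalg.inv(c["world_from_camera"])
P=np.array([.6105,-.0195,.0695])
for th in(0,.11):
    p=P-.085*np.array([np.cos(th-.247),np.sin(th-.247),0]);q=T@np.r_[p,1];print(th,c["fx"]*q[0]/q[2]+c["cx"],c["fy"]*q[1]/q[2]+c["cy"])
cv2.imwrite("pics/w6.png",cv2.cvtColor(a,cv2.COLOR_RGB2BGR));print(state()["ee_pos"])
E
```

```text
clock: 19.9
ee_pos: [0.5298, 0.0089, 0.0915]
tool_rot: [-3.141, -0.0, 0.499]
ft_force: [-0.3, -0.3, 0.6]
finger_gap: 0.5
grasp_force: 0.0
clock: 20.52
ee_pos: [0.5296, 0.0094, 0.2]
tool_rot: [-3.141, 0.0, 0.5]
ft_force: [0.3, -0.6, -0.9]
finger_gap: 0.498
grasp_force: 0.0
0 323.3909985255279 196.3903320421028
0.11 331.19501621088415 202.66805458122357
[0.52933055 0.00928324 0.19953197]
```

View pics/w6.png

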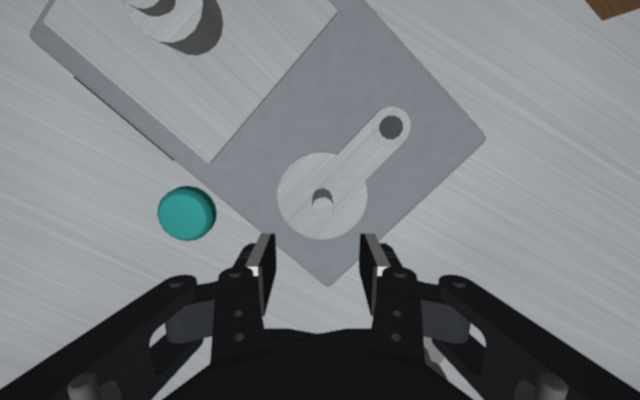

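The disc is centred at (322,196) and the prediction for 0 rad is (323,196), so the cover is at its stop. The weight is upright on the pan and the gripper is clear, so I'll hand in.

```bash
python3 -c "
from workcell import *
print(close_job())"
```

```text
the job is handed in; nothing more can be done
None
```

I handed the job in at about 20.6 s, with no verdict shown: the cover was swung aside, the larger weight set upright mid-pan and released, the button pressed to its stop and released, the cover swung back to its stop, and no bystander was touched.

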